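# Seat the sieve cup on the suction post and hold the hand pump drawn

## Task

Get the wash-sieving suction going: stand the small brass sieve cup upright and centred on the narrow white-topped post of the pump stand and let go of it, then take the pump's orange T-handle and draw the piston rod straight up, without wrenching it in its barrel, until the whole red band has come out of the barrel while the black band below it is still completely inside. Finish holding the rod there by its handle (it sinks back if released): do not pull it right out. Leave the steel cup and the yellow-lidded jars where they stand.

Things in the scene. Friction and masses are not known exactly. Their poses are not given: they have to be found in the camera images.
- stand: The pump stand, fixed to the bench: grey base plate 120 (its x) x 280 (its y) x 12 mm; at y = +80 mm a square blue hand-pump barrel (56 x 56 mm, top 132 mm above the bench, dial on its -x face), at y = -80 mm the suction post. Origin: centre of the plate's underside; z up. Position and yaw vary.
- pump_mouth (a point): Centre of the round bore's mouth on the flat top of the blue barrel, 132 mm above the bench. The bore is vertical, 21.5 mm wide and 110 mm deep, closed at the bottom. Axes as the stand's.
- post_top (a point): Centre of the top face of the suction post: an upright post 30 mm across, top 72 mm above the bench, upper part white. Axes as the stand's.
- piston: Loose steel piston rod, 0.25 to 0.5 kg: round shaft 20 mm across, 142 mm long, orange T-handle on top. Origin: centre of its lower end; z up the shaft. At the start it rests on the bore's bottom. Bands above the lower end: red 68 to 83 mm, black 33 to 48 mm: drawn 42 mm the red is just all out, drawn 62 mm the black begins to show; 52 mm is midway. Only weight and rubbing resist the pull.
- piston_handle (a point): Centre of the orange handle bar, 153 mm above the rod's lower end (175 mm above the bench at the start, underside 32 mm above the barrel). The bar is 75 mm long (its x), 22 mm thick (its y: grip across this) and 22 mm high; the shaft meets the middle of its underside. Yaw varies; axes as the piston's. A 20 to 40 N grip is enough.
- sieve_cup: The small brass sieve cup, the only brass-coloured cup of this size: straight round wall, 48 mm outside diameter, 3 mm thick, 55 mm tall, open at the top, floor of dark mesh; 0.12 kg. Origin: centre of its flat underside; z up. It starts upright on the bench; which of three places it has varies.
- steel_cup: A bystander: plain steel-coloured cup of the same size as the brass one (48 mm across, 55 mm tall). Origin: centre of its underside.
- jar_a: A bystander: white sample jar with yellow lid, 45 mm across, 64 mm tall. Origin: centre of its underside.
- jar_b: A bystander: white sample jar with yellow lid like the other, 45 mm across, 64 mm tall, standing to the left beyond the pump. Origin: centre of its underside.

How it is judged:
By the outcome, as a careful person would: the job done as asked, in the order asked, and still so for the second after the job is handed in, while the arm keeps its last pose, push and grip.
It also fails if it takes over 54 s, if anything falls off the work surface, if the arm or the gripper's body presses on something with over 40 N, if the wrist force passes 120 N, or if a joint passes its speed limit or range.

## Robot

A 7-joint arm with a two-finger parallel gripper is mounted at the origin on the work surface. World frame = base frame: x ahead of the robot, y to its left, z up, the work surface at z = 0. Lengths are in mm, angles in rad, forces in N, time in s.
With the tool pointing down it reaches from about 425 to 1025 mm from the base axis. Payload 9.4 kg.
Tool frame: the origin (TCP) lies at the centre of the arm's flange, where the gripper is bolted on; the fingertips stand 186 mm ahead of it and the grasp point (between the pads) lies 167 mm ahead of it; z points along the fingers, y is the line along which they close (so a half turn about z gives the same grasp; the last joint's range is limited). The gripper opens to 93 mm and grips with 3 to 60 N. Pads are 15 mm wide; open, the fingers measure 128 mm over their backs; the gripper's body (75 mm by 188 mm) begins 65 mm behind the grasp point.
Start: joints at [-1.205, 0.599, -0.003, 1.599, 0.002, 0.943, -0.08], TCP at [310.638, 655.079, 404.718] pointing down, gripper open.
Joint ranges: [-2.57, 2.57], [-0.35, 1.97], [-1.29, 1.29], [0.11, 2.56], [-1.05, 4.19], [0.11, 1.86], [-2.63, 2.63]. Speed limits (rad/s): [2.22, 2.22, 3.01, 3.01, 3.14, 3.14, 3.14].

## Interface

Orientations are given as [roll, pitch, yaw] about the fixed x, y, z axes, in that order (R = Rz(yaw) Ry(pitch) Rx(roll)).
In Python, from plant import env gives the robot as it stands.
- The arm moves only by the tool drive_tool, never from a script. Its argument "commands" is a list of rows, each a list of 3 entries, a list of its own where there are three numbers: the shift along the tool's x, y, z in mm, then the turn about the tool's z in rad, then the finger opening in mm, from 0 to 93. In form: [[[dx, dy, dz], twist, hand], ...]. A call has 1 to 10 rows; each row shifts and turns the commanded pose from where the row before left it, along the tool's axes as they then stand; what a row does not reach is not made up. A row lasts 1/10 s, in which the tool goes at most 50 mm and 8.59 degrees, less where a joint would pass 70% of its speed; a pose out of reach is approached as far as the arm can. A call with a gripper value outside its range is refused whole. The fingers move at their own pace and stop on an object; "squeeze" is the grip in N (left out, the last holds). Time passes only in rows, so rows that do not move let the fingers close. It gives the time, the measured TCP pose, the force, the opening and the grip force at its end, in the units of the state.
- env.read_state(): the state, without advancing time (a new reading comes with each control period).
- env.read_camera(name): name is "scene" or "top" or "wrist"; returns (picture, depth): 400x640x3 uint8, red, green, blue; 400x640 float32, mm along the optical axis (not along the pixel's ray), 0 where there is no reading.
- env.get_calibration(name): a dict with "intrinsics" (3x3 intrinsics, pixels), "R" (3x3) and "t" (3): a world point X has camera coordinates R X + t. Camera axes: x right, y down, z forward; pixel columns grow to the right and rows downward; lengths in mm; the calibration is good to about 2 mm. A picture is of the moment at which its call begins: read the wrist's pose just before it. get_calibration takes no time and is no camera call; for the wrist camera it gives the pose at the moment of the call.
- env.hand_in(): hands the job in; it is judged then, once.
The state is a dict: "clock": time; "q": joint angles; "qd": joint speeds; "joint_torque": joint torques, N m; "eef_pos": TCP position; "orientation": TCP orientation; "wrist_force": force on the tool from outside, world axes, zero at the start; "ft_torque": the same for the moment, N m; "gripper_width": finger opening in mm; "grip_force": force on a finger pad.
Only numpy, scipy, OpenCV 4.12 (cv2) and the standard library are available. Lean on these libraries where they do the work, as an engineer would, in place of code of your own. Each camera call takes 0.05 s, during which the arm holds its last target. There are 200 camera calls.

## Working session

There is one attempt and no reset: what is moved stays moved. The work goes in short steps, Python scripts to look and compute and a tool call to move; the robot and the scene stay as the last step left them, time stands still between calls to the robot, and variables do not carry over. Pictures are saved under pics/ and viewed, at most 10 in all, crops included, and the job is handed in when it is done.

Besides the shell and the picture viewer there is one more tool, called after ">>>" as a command line: name --argument value ..., lists and objects as JSON in quotes. drive_tool: Moves the arm, as the interface text tells. Its arguments: {"type":"object","properties":{"commands":{"type":"array"},"squeeze":{"type":"number"}},"required":["commands"]}

```bash
mkdir -p pics
cat > h.py <<'E'
import numpy as np, cv2
from plant import env
def snap(n,f):
    p,d=env.read_camera(n); c=env.get_calibration(n)
    cv2.imwrite(f'pics/{f}.png',p[:,:,::-1]); np.savez(f'pics/{f}.npz',p=p,d=d,K=c['intrinsics'],R=c['R'],t=c['t'])
def load(f): return np.load(f'pics/{f}.npz')
def world(f,u,v,z=None):
    "pixel -> world by depth, or on the plane of height z"
    c=load(f); r=np.linalg.inv(c['K'])@[u,v,1.]; R=c['R'];t=np.ravel(c['t'])
    o=-R.T@t; w=R.T@r
    s=c['d'][int(round(v)),int(round(u))] if z is None else (z-o[2])/w[2]
    return o+s*w
def tri(obs):
    A=np.zeros((3,3));b=np.zeros(3)
    for f,u,v in obs:
        c=load(f);R=c['R'];o=-R.T@np.ravel(c['t']);w=R.T@np.linalg.inv(c['K'])@[u,v,1.];w/=np.linalg.norm(w)
        P=np.eye(3)-np.outer(w,w);A+=P;b+=P@o
    return np.linalg.solve(A,b)
E
python3 - <<'E'
from h import *
print(env.read_state())
snap('scene','s0');snap('top','t0')
for f in('s0','t0'):
    c=load(f);print(c['K'],-c['R'].T@np.ravel(c['t']),c['R'])
E
```

```text
{'clock': 0.0, 'q': array([-1.2046701 ,  0.60012976, -0.00255166,  1.60014313,  0.0017845 ,
        0.94286383, -0.07979475]), 'qd': array([ 9.92529889e-04,  4.08405013e-05,  2.84959073e-03, -1.31522813e-04,
        1.38754086e-04,  2.36408699e-04, -1.37475905e-03]), 'joint_torque': array([-2.15052132e-03, -7.65062928e+01,  1.49622705e+00, -2.52360946e+01,
       -5.25536109e-02,  1.67521380e-02,  9.72853150e-05]), 'eef_pos': array([310.55888279, 654.89297428, 403.85152668]), 'orientation': array([-3.14005588e+00,  1.24318691e-04,  2.69882813e+00]), 'wrist_force': array([ 0.20107983, -0.55472623, -0.46238437]), 'ft_torque': array([-0.054344  ,  0.03541667,  0.02136354]), 'grip_force': 0.0, 'gripper_width': 92.70571760359361}
[[361.06814881   0.         320.61174324]
 [  0.         361.06814881 196.39634328]
 [  0.           0.           1.        ]] [1186.58674956   71.92969124  618.37641482] [[-0.05008153  0.99858139 -0.01808431]
 [ 0.61605477  0.01663467 -0.78752766]
 [-0.78610964 -0.05058151 -0.61601392]]
[[429.8040471    0.         320.90136444]
 [  0.         429.8040471  199.90850946]
 [  0.           0.           1.        ]] [ 300.85508906   40.45331167 1218.41913425] [[ 0.00354307 -0.99997552 -0.00603424]
 [-0.98322569 -0.00238319 -0.18237755]
 [ 0.1823587   0.0065792  -0.98321006]]
```

View pics/t0.png

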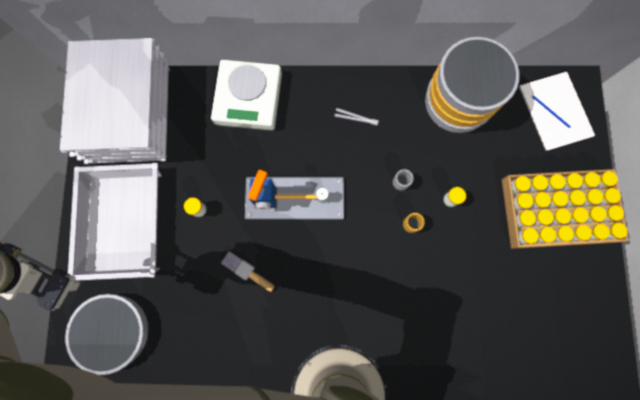

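View pics/s0.png

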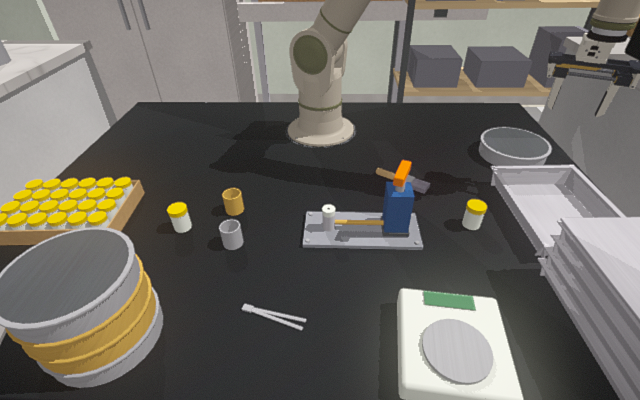

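The top view shows the brass cup at (414,223), the post at (322,194) and the orange handle at (259,185). In the scene view they are at (233,202), (329,210) and (403,173). I'll enlarge both to get closer readings.

Run:
```python
from h import *
a=cv2.imread('pics/t0.png')[160:240,240:440]; b=cv2.imread('pics/s0.png')[150:255,215:415]
cv2.imwrite('pics/c0.png',cv2.resize(np.vstack([a,b[:70+0]]),None,fx=4,fy=4,interpolation=cv2.INTER_CUBIC))
# colour blobs
for f,(x0,x1,y0,y1) in {'t0':(240,440,160,240),'s0':(215,430,150,255)}.items():
    p=load(f)['p'];hsv=cv2.cvtColor(p,cv2.COLOR_RGB2HSV)
    m=((hsv[...,0]<25)&(hsv[...,1]>140)&(hsv[...,2]>70)).astype('u1')
    k=np.zeros_like(m);k[y0:y1,x0:x1]=m[y0:y1,x0:x1]
    n,_,st,ce=cv2.connectedComponentsWithStats(k)
    for s,c in zip(st[1:],ce[1:]):
        if s[4]>15: print(f,s,c)
for f,u,v in [('t0',414,215),('t0',322,194),('t0',259,185),('s0',233,191),('s0',329,209),('s0',403,173)]: print(f,u,v,world(f,u,v).round(1))
print('post',tri([('t0',322,194),('s0',329,208)]).round(1))
```

```text
t0 [248 169  20  32 318] [257.4591195 183.8427673]
t0 [275 195  41   4 128] [296.09375   196.1328125]
t0 [403 212  22  21 260] [413.85       222.34230769]
s0 [393 159  19  28 322] [401.74223602 172.54658385]
s0 [222 188  22  28 467] [232.80513919 201.16916488]
s0 [336 220  47   5 152] [358.34868421 221.84868421]
t0 414 215 [ 479.2 -211.7   29.3]
t0 322 194 [530.1  45.2  70.8]
t0 259 185 [530.  200.4 182.6]
s0 233 191 [ 439.6 -207.7   46.2]
s0 329 209 [535.3  49.1  70.7]
s0 403 173 [549.7 205.9 185.6]
post [530.3  47.1  69.5]
```

View pics/c0.png

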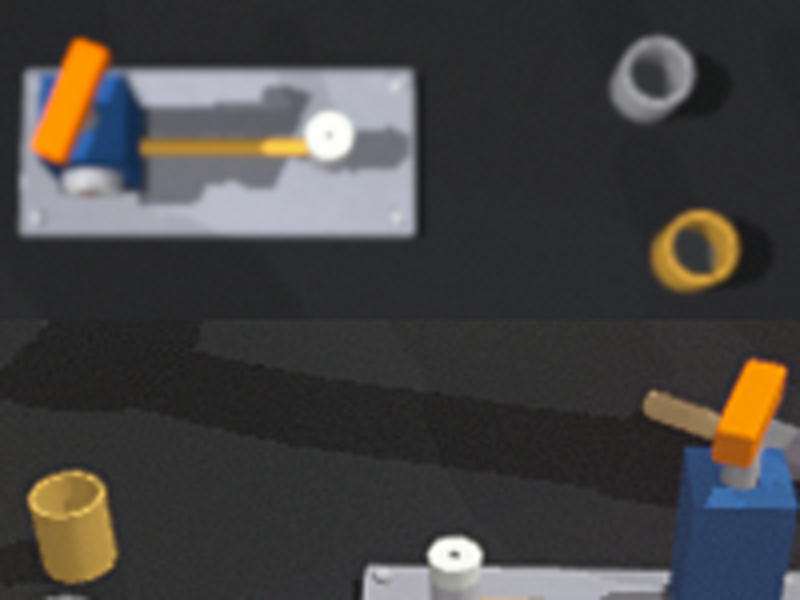

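Run:
```python
from h import *
T=lambda x,y:('t0',240+x/4-.375,160+y/4-.375)
S=lambda x,y:('s0',215+x/4-.375,150+(y-320)/4-.375)
print('brass rim',tri([T(704,246),S(68,494)]).round(1))
print('post',tri([T(329,135),S(455,554)]).round(1))
print('handle top',tri([T(72,99),S(752,400)]).round(1))
a,b=world(*T(94,43),186),world(*T(50,156),186);print(a,b,np.arctan2(*(a-b)[1::-1]),np.linalg.norm(a-b))
print('plate',[world(*T(*c),12).round(1) for c in((24,69),(416,69),(414,236),(20,236))])
print('steel rim',world(*T(660,70),55),'brass',world(*T(704,246),55))
```

```text
brass rim [ 458.1 -208.    53.6]
post [531.8  46.5  70.5]
handle top [532.  205.9 182. ]
[566.38678722 190.7223555  186.        ] [495.12693681 215.66102909 186.        ] -0.3366463895781708 75.49770673344572
plate [array([591.7, 266.1,  12. ]), array([592.3, -16.7,  12. ]), array([470.9, -14.6,  12. ]), array([470.1, 264.6,  12. ])]
steel rim [ 581.55152315 -184.04368413   55.        ] brass [ 458.47424204 -210.04402521   55.        ]
```

```bash
cat >> h.py <<'E'
from scipy.spatial.transform import Rotation as Ro
def to(*targets):
    "tool-frame shifts from the present measured pose through world TCP targets, yaw kept"
    s=env.read_state();p=s['eef_pos'];R=Ro.from_euler('xyz',s['orientation']).as_matrix()
    for t in targets:
        d=R.T@(np.array(t)-p);print(t,'tool shift',d.round(1),'rows',int(np.ceil(np.linalg.norm(d)/40)));p=np.array(t)
def st():
    s=env.read_state();print({k:np.round(s[k],3) for k in('clock','q','eef_pos','orientation','wrist_force','gripper_width','grip_force')})
E
python3 -c "
from h import *
to((500,300,440),(500,-100,440),(458,-209,370))"
```

```text
(500, 300, 440) tool shift [-323.2 -239.6  -35.7] rows 11
(500, -100, 440) tool shift [-171.4 -361.4    0.5] rows 10
(458, -209, 370) tool shift [  -8.7 -116.4   70.2] rows 4
```

>>> drive_tool --commands '[[[-32,-24,-4],0,93],[[-32,-24,-4],0,93],[[-32,-24,-4],0,93],[[-32,-24,-4],0,93],[[-32,-24,-4],0,93],[[-32,-24,-4],0,93],[[-32,-24,-4],0,93],[[-32,-24,-4],0,93],[[-32,-24,-4],0,93],[[-32,-24,0],0,93]]' --squeeze 15

```text
clock: 1.1
eef_pos: [497.5, 299.5, 441.1]
orientation: [3.141, 0.0, 2.699]
wrist_force: [0.5, -0.0, -0.0]
gripper_width: 93.1
grip_force: 0.0
```

>>> drive_tool --commands '[[[-17,-36,0],0,93],[[-17,-36,0],0,93],[[-17,-36,0],0,93],[[-17,-36,0],0,93],[[-17,-36,0],0,93],[[-17,-36,0],0,93],[[-17,-36,0],0,93],[[-17,-36,0],0,93],[[-17,-36,0],0,93],[[-17,-36,0],0,93]]'

```text
clock: 2.1
eef_pos: [495.9, -98.6, 440.7]
orientation: [-3.142, -0.0, 2.699]
wrist_force: [1.3, 0.1, 0.9]
gripper_width: 93.2
grip_force: 0.0
```

```bash
python3 -c "
from h import *
st();to((458,-209,370))"
```

```text
{'clock': np.float64(2.1), 'q': array([-0.008,  0.292,  0.118,  2.058, -0.048,  0.794,  1.267]), 'eef_pos': array([495.941, -98.606, 440.685]), 'orientation': array([-3.142, -0.   ,  2.699]), 'wrist_force': array([1.306, 0.08 , 0.863]), 'gripper_width': np.float64(93.174), 'grip_force': np.float64(0.0)}
(458, -209, 370) tool shift [ -13.  -116.    70.7] rows 4
```

>>> drive_tool --commands '[[[-3,-29,17],0,93],[[-3,-29,18],0,93],[[-3,-29,18],0,93],[[-4,-29,18],0,93],[[0,0,0],0,93],[[0,0,0],0,93]]'

```text
clock: 2.7
eef_pos: [458.2, -207.7, 369.4]
orientation: [-3.141, -0.001, 2.697]
wrist_force: [0.1, -0.1, -0.9]
gripper_width: 92.7
grip_force: 0.0
```

```bash
python3 -c "
from h import *
st();snap('wrist','w1');c=load('w1');print(-c['R'].T@np.ravel(c['t']),c['R'],c['K'])"
```

```text
{'clock': np.float64(2.7), 'q': array([ 0.221,  0.388,  0.123,  2.143, -0.081,  0.617,  1.528]), 'eef_pos': array([ 458.157, -207.709,  369.353]), 'orientation': array([-3.141e+00, -1.000e-03,  2.697e+00]), 'wrist_force': array([ 0.112, -0.106, -0.856]), 'gripper_width': np.float64(92.717), 'grip_force': np.float64(0.0)}
[ 399.27103067 -178.88325534  349.71045814] [[ 4.28627618e-01  9.03481242e-01 -1.05705667e-04]
 [ 8.76847125e-01 -4.15963713e-01  2.41067019e-01]
 [ 2.17755560e-01 -1.03420670e-01 -9.70508465e-01]] [[353.51859128   0.         321.70764544]
 [  0.         353.51859128 197.11001158]
 [  0.           0.           1.        ]]
```

View pics/w1.png

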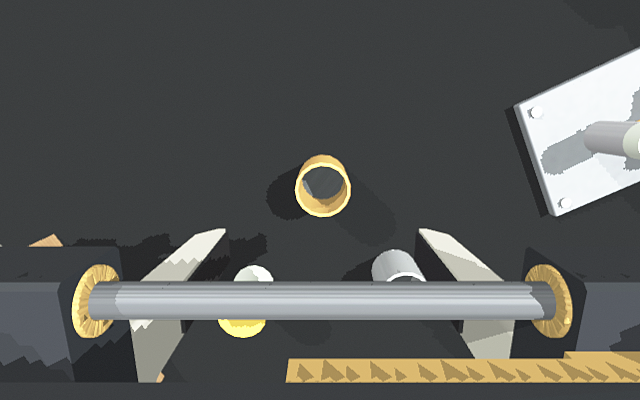

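In the wrist view the brass cup rim is an ellipse centred near (323,190), spanning x 295–351 and y 164–217. The steel cup is at (400,268), clear of the fingers.

```bash
python3 -c "
from h import *
print(world('w1',323,190.5,55),world('w1',295,190,55),world('w1',351,190,55))
print(tri([('w1',323,190.5),('t0',415.6,221.1),('s0',231.6,193.1)]))
c=world('w1',323,190.5,55);to((c[0],c[1],260),(c[0],c[1],202))"
```

```text
[ 460.6082908  -206.79420514   55.        ] [ 449.954675   -228.22915193   55.        ] [ 470.46939601 -184.984587     55.        ]
[ 459.39334186 -207.30053843   54.89047317]
(np.float64(460.60829079558243), np.float64(-206.79420513921116), 260) tool shift [ -1.7   1.  109.8] rows 3
(np.float64(460.60829079558243), np.float64(-206.79420513921116), 202) tool shift [-0. -0. 58.] rows 2
```

>>> drive_tool --commands '[[[-1,1,30],0,93],[[0,0,30],0,93],[[0,0,30],0,93],[[0,0,25],0,93],[[0,0,20],0,93],[[0,0,18],0,93],[[0,0,14],0,93],[[0,0,0],0,93],[[0,0,0],0,40],[[0,0,0],0,40]]'

```text
clock: 3.75
eef_pos: [460.2, -206.5, 203.7]
orientation: [3.141, 0.002, 2.7]
wrist_force: [0.2, 0.3, 0.9]
gripper_width: 81.5
grip_force: 0.0
```

>>> drive_tool --commands '[[[0,0,0],0,40],[[0,0,0],0,40],[[0,0,0],0,40],[[0,0,0],0,40],[[0,0,0],0,40]]'

```text
clock: 4.25
eef_pos: [459.7, -207.0, 202.9]
orientation: [3.142, 0.0, 2.699]
wrist_force: [-0.7, 0.3, 4.0]
gripper_width: 48.9
grip_force: 15.0
```

```bash
python3 -c "
from h import *
st();snap('top','t1');to((460,-207,330),(531,0,330),(531,46,300))"
```

```text
{'clock': np.float64(4.25), 'q': array([ 0.28 ,  0.678,  0.044,  2.249, -0.13 ,  0.217,  1.569]), 'eef_pos': array([ 459.703, -206.983,  202.936]), 'orientation': array([3.142, 0.   , 2.699]), 'wrist_force': array([-0.652,  0.275,  4.029]), 'gripper_width': np.float64(48.865), 'grip_force': np.float64(15.0)}
(460, -207, 330) tool shift [-3.000e-01  1.000e-01 -1.271e+02] rows 4
(531, 0, 330) tool shift [ 24.6 217.5   0. ] rows 6
(531, 46, 300) tool shift [19.7 41.6 30. ] rows 2
```

>>> drive_tool --commands '[[[0,0,-15],0,40],[[0,0,-30],0,40],[[0,0,-40],0,40],[[0,0,-42],0,40],[[4,36,0],0,40],[[4,36,0],0,40],[[4,36,0],0,40],[[4,36,0],0,40],[[0,0,0],0,40],[[0,0,0],0,40]]'

```text
clock: 5.3
eef_pos: [506.9, -69.2, 329.5]
orientation: [-3.141, -0.001, 2.701]
wrist_force: [-0.2, -0.3, -0.6]
gripper_width: 48.6
grip_force: 15.0
```

```bash
python3 -c "
from h import *
st();snap('wrist','w2')"
```

```text
{'clock': np.float64(5.3), 'q': array([-0.072,  0.46 ,  0.134,  2.162, -0.118,  0.528,  1.281]), 'eef_pos': array([506.875, -69.24 , 329.496]), 'orientation': array([-3.141e+00, -1.000e-03,  2.701e+00]), 'wrist_force': array([-0.195, -0.296, -0.618]), 'gripper_width': np.float64(48.634), 'grip_force': np.float64(15.0)}
```

View pics/w2.png

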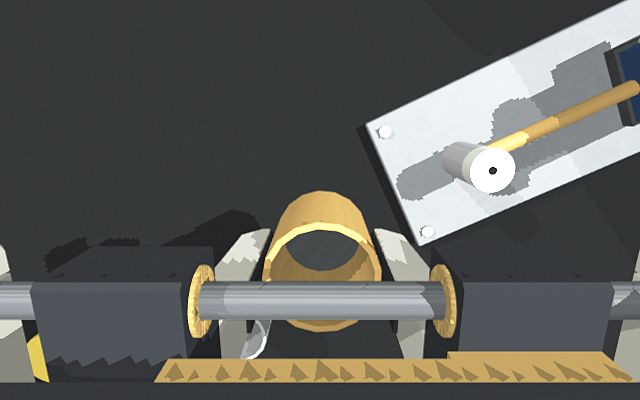

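The post top's hole is at (492,170), and the held brass cup's rim is centred near (321.5,277).

```bash
python3 -c "
from h import *
print('post z72',world('w2',492,170,72),'tri',tri([('w2',492,170),('t0',321.9,193.4),('s0',328.4,208.1)]),tri([('w2',492,170),('t0',321.9,193.4)]))
print('rim',world('w2',321.5,277,181.5))
to((531,46.5,330),(531,46.5,290))"
```

```text
post z72 [532.69682246  44.92044667  72.        ] tri [532.3837621   46.16105792  70.73775862] [532.15268512  45.21720604  71.77231596]
rim [505.1939509  -69.92675172 181.5       ]
(531, 46.5, 330) tool shift [ 27.9 116.   -0.6] rows 3
(531, 46.5, 290) tool shift [-0.  0. 40.] rows 1
```

>>> drive_tool --commands '[[[6.5,28.5,0],0,40],[[6.5,28.5,0],0,40],[[6.5,28.5,0],0,40],[[6.5,29,0],0,40],[[0,0,10],0,40],[[0,0,20],0,40],[[0,0,15],0,40],[[0,0,0],0,40],[[0,0,0],0,40]]'

```text
clock: 6.25
eef_pos: [532.4, 43.1, 284.7]
orientation: [-3.141, -0.001, 2.697]
wrist_force: [0.5, 0.3, -1.1]
gripper_width: 48.4
grip_force: 15.0
```

```bash
python3 -c "
from h import *
st();snap('wrist','w3');snap('scene','s3')
a=cv2.imread('pics/w3.png')[80:360,180:460];b=cv2.imread('pics/s3.png')[150:250,280:380]
cv2.imwrite('pics/c3.png',np.hstack([cv2.resize(a,(400,400)),cv2.resize(b,(400,400),interpolation=cv2.INTER_CUBIC)]))
to((532.4,45.3,277))"
```

```text
{'clock': np.float64(6.25), 'q': array([-0.276,  0.553,  0.127,  2.145, -0.152,  0.453,  1.095]), 'eef_pos': array([532.366,  43.128, 284.661]), 'orientation': array([-3.141e+00, -1.000e-03,  2.697e+00]), 'wrist_force': array([ 0.547,  0.27 , -1.141]), 'gripper_width': np.float64(48.387), 'grip_force': np.float64(15.0)}
(532.4, 45.3, 277) tool shift [0.9 1.3 8.4] rows 1
```

View pics/c3.png

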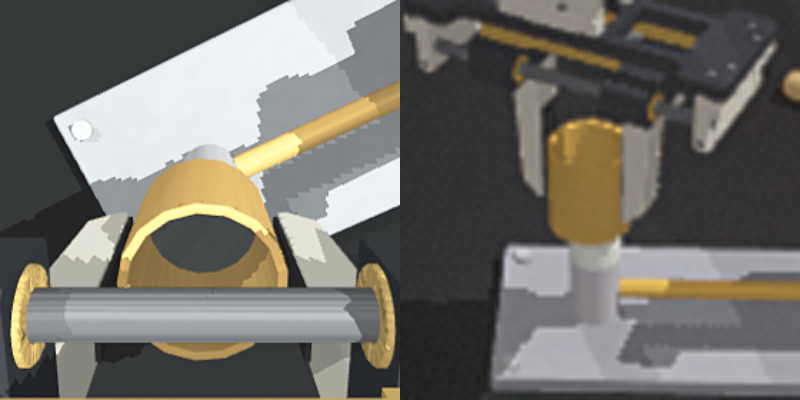

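The scene crop (right half) shows the cup about 5 mm to the −y side of the post: left edges at 549 and 571. The wrist crop (left half) agrees in direction. I'll get subpixel edges.

```bash
python3 -c "
from h import *
for f,rows,c0,c1 in(('s3',(203,205,207,212,214,216),412-100,440-100),('w3',(182,185,188,200,205),270,370)):
  p=load(f)['p'].astype(int)
  for r in rows:
    print(f,r,c0); print(' '.join('%d/%d'%(p[r,c,0],p[r,c,2]) for c in range(c0,c1,1 if f=='s3' else 3)))
"
```

```text
s3 203 312
51/50 51/49 54/52 50/52 54/54 103/53 129/53 136/56 136/52 136/54 138/55 137/55 140/57 141/58 143/59 141/56 139/54 141/58 140/56 143/59 142/58 139/55 135/59 121/107 142/132 146/132 142/128 143/129
s3 205 312
51/53 53/53 51/55 48/53 52/51 105/53 131/54 138/59 137/54 137/56 137/54 138/54 140/57 142/60 143/57 141/57 142/57 140/55 141/59 143/58 142/57 138/55 138/57 135/74 140/108 108/95 62/61 52/53
s3 207 312
48/49 52/54 53/55 53/54 48/53 62/51 124/52 140/57 137/53 138/56 137/57 137/56 139/56 140/59 139/55 141/58 141/57 141/56 140/55 142/55 142/57 139/57 136/52 134/54 137/57 78/51 52/53 54/56
s3 212 312
187/193 180/186 182/188 181/187 182/189 182/189 181/187 183/189 181/188 180/190 152/155 146/141 151/144 154/149 153/149 153/148 155/152 152/148 153/149 155/150 186/179 199/193 206/199 190/195 188/196 191/199 191/198 189/195
s3 214 312
170/175 173/180 175/181 174/180 175/181 176/181 175/181 176/182 178/185 176/184 147/147 142/136 149/141 154/146 157/149 159/152 160/151 159/151 171/164 182/174 190/182 195/188 194/188 179/182 174/180 175/182 176/182 178/183
s3 216 312
170/177 173/1
[... 915 characters left out ...]
 181/184 190/196 201/205 209/213 213/216 220/222 217/219 227/229 117/122 144/145 236/110 255/143 254/155 255/163 255/173 255/177 255/181 255/185
w3 200 270
228/236 231/237 231/240 233/240 232/239 234/243 218/232 141/154 162/145 184/85 186/91 195/96 199/98 205/101 209/103 214/105 218/107 219/107 222/110 223/110 223/112 226/113 227/114 229/114 226/114 228/113 223/109 255/163 254/152 249/131 232/134 209/211 149/162 127/136
w3 205 270
140/147 153/164 236/244 153/164 145/155 148/158 161/131 180/86 185/91 188/92 191/94 197/99 202/98 209/102 214/106 218/108 218/108 220/109 221/109 224/113 225/114 227/114 229/115 229/116 228/114 229/118 228/114 227/114 226/144 219/231 223/230 128/136 127/134 129/135
```

>>> drive_tool --commands '[[[0.3,2.2,0],0,40],[[0,0,3],0,40],[[0,0,2],0,40],[[0,0,2],0,40],[[0,0,0],0,40],[[0,0,0],0,40]]'

```text
clock: 6.95
eef_pos: [533.2, 46.8, 277.6]
orientation: [-3.141, -0.0, 2.699]
wrist_force: [1.1, -0.2, -1.0]
gripper_width: 48.5
grip_force: 15.0
```

>>> drive_tool --commands '[[[0,0,1],0,40],[[0,0,0.5],0,40],[[0,0,0.5],0,40],[[0,0,0],0,40]]'

```text
clock: 7.35
eef_pos: [533.2, 46.8, 275.7]
orientation: [-3.142, -0.0, 2.699]
wrist_force: [-0.3, -0.1, -1.0]
gripper_width: 48.3
grip_force: 15.0
```

```bash
python3 -c "
from h import *
st();snap('wrist','w4');snap('scene','s4')
for f,rows,c0,c1,k in(('s4',(207,209,211,214,216),312,340,1),('w4',(176,180,184,187,205,210),280,370,2)):
  p=load(f)['p'].astype(int)
  for r in rows:
    print(f,r,c0); print(' '.join('%d/%d'%(p[r,c,0],p[r,c,2]) for c in range(c0,c1,k)))
"
```

```text
{'clock': np.float64(7.35), 'q': array([-0.278,  0.569,  0.121,  2.148, -0.156,  0.433,  1.094]), 'eef_pos': array([533.16 ,  46.782, 275.674]), 'orientation': array([-3.142, -0.   ,  2.699]), 'wrist_force': array([-0.266, -0.091, -0.981]), 'gripper_width': np.float64(48.285), 'grip_force': np.float64(15.0)}
s4 207 312
52/52 53/54 52/53 53/54 56/55 49/52 73/55 124/52 134/54 136/56 136/53 138/57 139/57 139/55 141/58 141/57 139/55 140/55 142/58 140/55 143/56 142/55 141/56 136/55 118/75 137/126 144/132 143/130
s4 209 312
48/47 46/46 49/49 51/50 49/47 48/50 55/49 116/48 134/53 136/55 136/52 137/54 139/60 138/55 141/60 141/56 141/56 141/57 142/57 140/56 142/58 144/59 140/56 137/55 131/51 131/54 149/69 83/54
s4 211 312
111/117 111/116 113/117 107/111 104/110 104/110 100/107 105/108 152/92 143/68 136/51 135/51 139/56 138/58 140/58 141/57 138/54 139/56 140/53 141/57 142/56 143/58 138/52 134/51 140/79 136/107 108/109 98/105
s4 214 312
169/174 174/180 176/183 175/181 176/181 177/182 174/181 175/181 176/184 177/187 149/152 143/138 144/130 145/114 146/99 147/98 147/98 146/98 150/99 148/112 143/1
[... 1802 characters left out ...]
53 147/156 150/160 163/132 181/85 181/89 183/88 184/89 189/93 192/96 197/98 199/99 203/100 207/102 209/103 212/104 214/106 218/108 219/108 219/107 221/109 223/110 223/110 224/113 225/111 227/114 227/116 229/115 228/115 230/117 228/115 229/117 229/115 228/113 226/112 228/113 229/112 219/169 233/253 166/182 142/150 143/152 126/134 126/134
w4 210 280
147/156 147/157 146/155 181/88 182/89 183/90 182/90 184/91 188/93 191/94 195/96 199/99 203/101 206/101 212/104 213/104 214/107 217/106 219/108 219/109 220/110 222/110 223/110 224/112 223/111 225/112 228/114 228/115 229/115 230/115 230/117 228/115 228/116 229/116 232/119 228/114 228/115 229/116 227/114 226/110 124/134 125/134 126/134 127/135 127/136
```

>>> drive_tool --commands '[[[0.1,-1,0],0,40],[[0,0,0],0,40],[[0,0,0.5],0,40],[[0,0,0.5],0,40],[[0,0,0],0,40],[[0,0,0],0,40]]'

```text
clock: 8.05
eef_pos: [532.7, 45.9, 275.0]
orientation: [3.141, 0.0, 2.699]
wrist_force: [-0.3, -0.5, 4.2]
gripper_width: 48.8
grip_force: 15.0
```

Contact: the wrist force rose to 4 N at the expected height. Releasing the cup and lifting away.

>>> drive_tool --commands '[[[0,0,0],0,52],[[0,0,0],0,60],[[0,0,0],0,80],[[0,0,0],0,93],[[0,0,0],0,93],[[0,0,-15],0,93],[[0,0,-25],0,93],[[0,0,-35],0,93],[[0,0,-40],0,93],[[0,0,-30],0,93]]'

```text
clock: 9.05
eef_pos: [532.6, 45.7, 421.9]
orientation: [3.141, 0.001, 2.699]
wrist_force: [0.5, -0.6, -0.1]
gripper_width: 92.6
grip_force: 0.0
```

>>> drive_tool --commands '[[[0,0,0],0,93],[[0,0,0],0,93]]'

```text
clock: 9.25
eef_pos: [532.5, 46.0, 420.1]
orientation: [3.141, 0.001, 2.699]
wrist_force: [-0.1, -0.3, 0.3]
gripper_width: 93.0
grip_force: 0.0
```

```bash
python3 -c "
from h import *
st();snap('wrist','w5');snap('scene','s5');snap('top','t5')
a=cv2.imread('pics/w5.png')[0:320,200:640];b=cv2.imread('pics/s5.png')[150:250,300:420]
cv2.imwrite('pics/c5.png',np.vstack([cv2.resize(a,(440,320)),cv2.resize(b,(440,280),interpolation=cv2.INTER_CUBIC)]))"
```

```text
{'clock': np.float64(9.25), 'q': array([-0.336,  0.356,  0.193,  2.028, -0.097,  0.765,  1.043]), 'eef_pos': array([532.459,  45.961, 420.124]), 'orientation': array([3.141e+00, 1.000e-03, 2.699e+00]), 'wrist_force': array([-0.119, -0.303,  0.265]), 'gripper_width': np.float64(93.026), 'grip_force': np.float64(0.0)}
```

View pics/c5.png

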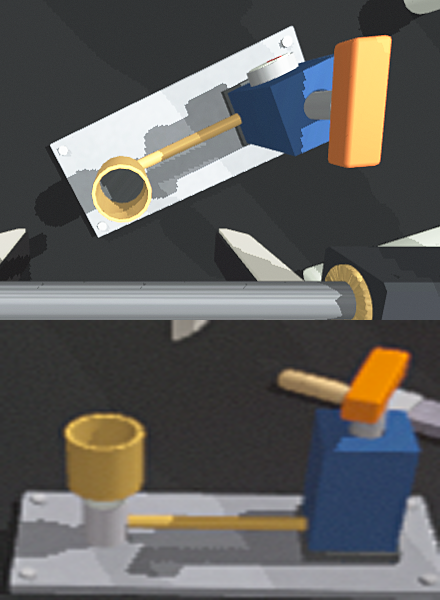

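The cup stands upright on the post: in the scene crop its centre is at x≈105.5 and the post's at ≈104.5. The handle is at about (360,100) in the wrist crop, so I'll fit it from the depth reading.

```bash
python3 -c "
from h import *
print('rim',world('w5',321.5,191.5,127))
for f in('w5','t0','t5','s5','s0'):
  c=load(f);p=c['p'];h=cv2.cvtColor(p,cv2.COLOR_RGB2HSV)
  m=(h[...,0]<20)&(h[...,1]>120)&(h[...,2]>100)&(c['d']>0)
  v,u=np.nonzero(m);r=np.linalg.inv(c['K'])@np.vstack([u,v,u*0+1.]);X=c['R'].T@(r*c['d'][v,u]-np.ravel(c['t'])[:,None])
  P=X[:,(X[2]>150)&(X[2]<200)&(np.hypot(X[0]-531,X[1]-205)<60)]
  if P.shape[1]<10: print(f,'none');continue
  zt=np.percentile(P[2],90)
  T=P[:2,P[2]>zt-5].T.astype('f4');(cx,cy),wh,a=cv2.minAreaRect(T)
  e=np.linalg.eigh(np.cov(T.T))[1][:,1]
  print(f,P.shape[1],'top z',zt,'rect',cx,cy,wh,a,'yaw',np.arctan(e[1]/e[0]))
to((531,205,420))
"
```

```text
rim [529.7397519   46.82572195 127.        ]
w5 3053 top z 184.53246872688962 rect 531.9662475585938 205.41445922851562 (23.583166122436523, 74.69750213623047) 69.35723876953125 yaw -0.32354427975852307
t0 300 top z 187.64185493489634 rect 531.9501953125 205.6536102294922 (21.91647720336914, 74.41499328613281) 70.39452362060547 yaw -0.3591842093321397
t5 294 top z 187.56547403381862 rect 532.0884399414062 205.6809844970703 (21.794530868530273, 74.23211669921875) 70.20879364013672 yaw -0.3506593276370058
s5 301 top z 185.2861023371498 rect 533.383056640625 206.32505798339844 (21.691608428955078, 75.03631591796875) 69.23856353759766 yaw -0.35258398833872934
s0 302 top z 185.13154149212144 rect 533.2672119140625 206.41380310058594 (21.89415740966797, 76.82640075683594) 69.66996765136719 yaw -0.35185046733484837
(531, 205, 420) tool shift [ 69.4 143.2  -1.5] rows 4
```

```bash
python3 -c "
from h import *
for f in('w5','t5','s5'):
  c=load(f);p=c['p'];h=cv2.cvtColor(p,cv2.COLOR_RGB2HSV)
  m=(h[...,0]<26)&(h[...,1]>100)&(h[...,2]>60)&(c['d']>0)
  v,u=np.nonzero(m);r=np.linalg.inv(c['K'])@np.vstack([u,v,u*0+1.]);X=c['R'].T@(r*c['d'][v,u]-np.ravel(c['t'])[:,None])
  P=X[:,(X[2]>60)&(X[2]<140)&(np.hypot(X[0]-531,X[1]-46)<45)]
  zt=np.percentile(P[2],95)
  T=P[:2,P[2]>zt-5].T.astype('f4')
  print(f,P.shape[1],'z',P[2].min(),zt,cv2.minEnclosingCircle(T),T.min(0),T.max(0))
"
```

```text
w5 1330 z 71.85755491814402 124.87521070616708 ((529.8213500976562, 45.2785530090332), 23.243181228637695) [507.85196  22.0476 ] [552.88116  67.02224]Traceback (most recent call last):
  File "<string>", line 8, in <module>
    zt=np.percentile(P[2],95)
    return _quantile_unchecked(
        a, q, axis, out, overwrite_input, method, keepdims, weights)
    return _ureduce(a,
                    func=_quantile_ureduce_func,
    ...<5 lines>...
                    overwrite_input=overwrite_input,
                    method=method)
    r = func(a, **kwargs)
    result = _quantile(arr,
                       quantiles=q,
    ...<2 lines>...
                       out=out,
                       weights=wgt)
    slices_having_nans = np.isnan(arr[-1, ...])
                                  ~~~^^^^^^^^^
IndexError: index -1 is out of bounds for axis 0 with size 0
```

>>> drive_tool --commands '[[[13.7,28.8,0],0,93],[[13.7,28.8,0],0,93],[[13.7,28.8,0],0,93],[[13.7,28.8,0],0,93],[[13.7,28.8,0],0,93],[[0,0,0],-0.09,93],[[0,0,0],0,93],[[0,0,0],0,93]]'

```text
clock: 10.2
eef_pos: [532.4, 204.7, 418.8]
orientation: [-3.14, -0.001, 2.786]
wrist_force: [-0.1, 0.2, -0.5]
gripper_width: 93.2
grip_force: 0.0
```

```bash
python3 -c "
from h import *
st();snap('wrist','w6');snap('top','t6')
for f,x,y,zz in(('w1',460,-207,0),('w5',531,46,72),('w6',531,46,72),('t0',460,-207,0),('t6',531,46,72)):
  c=load(f);p=c['p'];h=cv2.cvtColor(p,cv2.COLOR_RGB2HSV)
  m=(h[...,0]<26)&(h[...,1]>100)&(h[...,2]>60)&(c['d']>0)
  v,u=np.nonzero(m);r=np.linalg.inv(c['K'])@np.vstack([u,v,u*0+1.]);X=c['R'].T@(r*c['d'][v,u]-np.ravel(c['t'])[:,None])
  P=X[:,(X[2]>zz)&(X[2]<zz+70)&(np.hypot(X[0]-x,X[1]-y)<45)]
  if P.shape[1]<9: print(f,'none');continue
  T=P[:2,P[2]>zz+50].T.astype('f4')
  print(f,P.shape[1],'z',P[2].max(),cv2.minEnclosingCircle(T),T.min(0),T.max(0))
a=cv2.imread('pics/w6.png');b=cv2.imread('pics/t6.png')[165:225,230:350]
cv2.imwrite('pics/c6.png',np.vstack([cv2.resize(a,(480,300)),cv2.resize(b,(480,240),interpolation=cv2.INTER_CUBIC)]))
"
```

```text
{'clock': np.float64(10.2), 'q': array([-0.573,  0.4  ,  0.148,  1.95 , -0.08 ,  0.799,  0.834]), 'eef_pos': array([532.443, 204.702, 418.772]), 'orientation': array([-3.140e+00, -1.000e-03,  2.786e+00]), 'wrist_force': array([-0.123,  0.224, -0.473]), 'gripper_width': np.float64(93.238), 'grip_force': np.float64(0.0)}
w1 1160 z 56.598112783346465 ((460.0536193847656, -207.42440795898438), 23.84149169921875) [ 436.23373 -231.09395] [ 483.52292 -186.07172]
w5 1329 z 128.2087620480102 ((530.0716552734375, 45.08953857421875), 23.047529220581055) [507.85196  22.0476 ] [552.7688   66.73911]
w6 2706 z 128.9236630975858 ((531.92138671875, 45.9500846862793), 23.95069122314453) [508.74542   23.212704] [548.8471    69.758385]
t0 268 z 59.35376566879835 ((459.01165771484375, -206.89215087890625), 23.99567985534668) [ 436.77505 -230.45818] [ 481.0272  -183.65266]
t6 196 z 130.85798848319993 ((531.2463989257812, 46.20916748046875), 23.174087524414062) [508.10773   24.220823] [554.39343  68.38696]
```

View pics/c6.png

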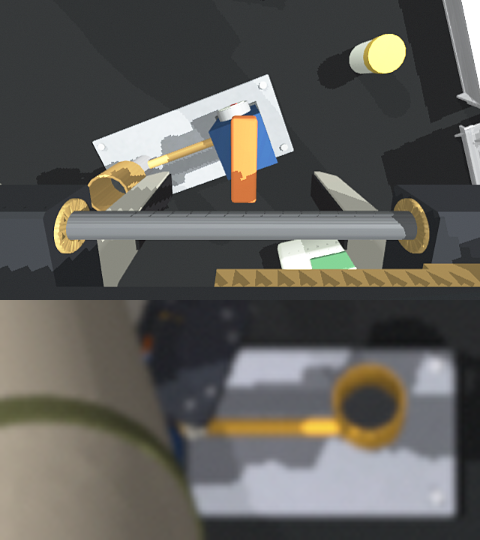

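The cup is centred to about 1 mm, at (531.5,46) against the post's (532.3,45.3). The handle bar stands vertically between the fingers at (325,210), so I'll descend and close gently on it.

>>> drive_tool --commands '[[[0.6,0.6,15],0,93],[[0,0,20],0,93],[[0,0,20],0,93],[[0,0,14],0,60],[[0,0,8],0,50],[[0,0,0],0,40],[[0,0,0],0,30],[[0,0,0],0,30]]' --squeeze 5

```text
clock: 11.1
eef_pos: [532.4, 206.1, 343.5]
orientation: [3.141, 0.001, 2.788]
wrist_force: [0.1, 0.4, -0.1]
gripper_width: 57.7
grip_force: 0.0
```

>>> drive_tool --commands '[[[0,0,0],0,25],[[0,0,0],0,23],[[0,0,0],0,21],[[0,0,0],0,18],[[0,0,0],0,18]]'

```text
clock: 11.6
eef_pos: [532.1, 206.2, 342.8]
orientation: [3.141, 0.0, 2.789]
wrist_force: [0.6, 0.2, 1.0]
gripper_width: 22.0
grip_force: 5.0
```

```bash
python3 -c "
from h import *
st();s=env.read_state();print(s['ft_torque'])"
```

```text
{'clock': np.float64(11.6), 'q': array([-0.557,  0.497,  0.125,  2.022, -0.101,  0.628,  0.854]), 'eef_pos': array([532.123, 206.21 , 342.814]), 'orientation': array([3.141, 0.   , 2.789]), 'wrist_force': array([0.648, 0.202, 0.984]), 'gripper_width': np.float64(22.045), 'grip_force': np.float64(4.99)}
[ 0.07069461 -0.02446064  0.03224665]
```

Gripped at 22 mm with almost no side force. I'll firm the grip and start the draw slowly.

>>> drive_tool --commands '[[[0,0,0],0,15],[[0,0,0],0,15],[[0,0,0],0,15],[[0,0,-1],0,15],[[0,0,-2],0,15],[[0,0,-2],0,15],[[0,0,0],0,15]]' --squeeze 30

```text
clock: 12.3
eef_pos: [532.0, 206.1, 347.8]
orientation: [-3.141, -0.0, 2.789]
wrist_force: [0.6, 0.3, -3.9]
gripper_width: 21.9
grip_force: 30.0
```

```bash
python3 -c "
from h import *
st();s=env.read_state();print(s['ft_torque'])"
```

```text
{'clock': np.float64(12.3), 'q': array([-0.558,  0.49 ,  0.127,  2.018, -0.1  ,  0.64 ,  0.852]), 'eef_pos': array([532.016, 206.081, 347.794]), 'orientation': array([-3.141, -0.   ,  2.789]), 'wrist_force': array([ 0.557,  0.349, -3.938]), 'gripper_width': np.float64(21.896), 'grip_force': np.float64(29.983)}
[ 0.02253863 -0.0235078   0.00931461]
```

>>> drive_tool --commands '[[[0,0,-2],0,15],[[0,0,-3],0,15],[[0,0,-3],0,15],[[0,0,-3],0,15],[[0,0,-3],0,15],[[0,0,-3],0,15],[[0,0,-3],0,15],[[0,0,-3],0,15],[[0,0,-2],0,15],[[0,0,0],0,15]]'

```text
clock: 13.3
eef_pos: [532.2, 206.2, 373.1]
orientation: [3.141, 0.0, 2.789]
wrist_force: [0.6, -0.2, -4.9]
gripper_width: 21.6
grip_force: 30.0
```

>>> drive_tool --commands '[[[0,0,-2],0,15],[[0,0,-3],0,15],[[0,0,-3],0,15],[[0,0,-3],0,15],[[0,0,-3],0,15],[[0,0,-3],0,15],[[0,0,-3],0,15],[[0,0,-2],0,15],[[0,0,0],0,15],[[0,0,0],0,15]]'

```text
clock: 14.3
eef_pos: [532.1, 206.1, 394.7]
orientation: [-3.142, 0.0, 2.789]
wrist_force: [0.2, -0.2, -4.9]
gripper_width: 21.7
grip_force: 30.0
```

```bash
python3 -c "
from h import *
st();snap('scene','s7');snap('wrist','w7');a=cv2.imread('pics/s7.png')[110:250,220:430];b=cv2.imread('pics/w7.png')[60:260,180:480]
b[:]=b;cv2.imwrite('pics/c7.png',np.vstack([cv2.resize(a,(480,320),interpolation=cv2.INTER_CUBIC),cv2.resize(b,(480,280))]))
"
```

```text
{'clock': np.float64(14.3), 'q': array([-0.57 ,  0.429,  0.141,  1.975, -0.087,  0.743,  0.84 ]), 'eef_pos': array([532.061, 206.136, 394.73 ]), 'orientation': array([-3.142,  0.   ,  2.789]), 'wrist_force': array([ 0.153, -0.21 , -4.913]), 'gripper_width': np.float64(21.743), 'grip_force': np.float64(29.983)}
```

View pics/c7.png

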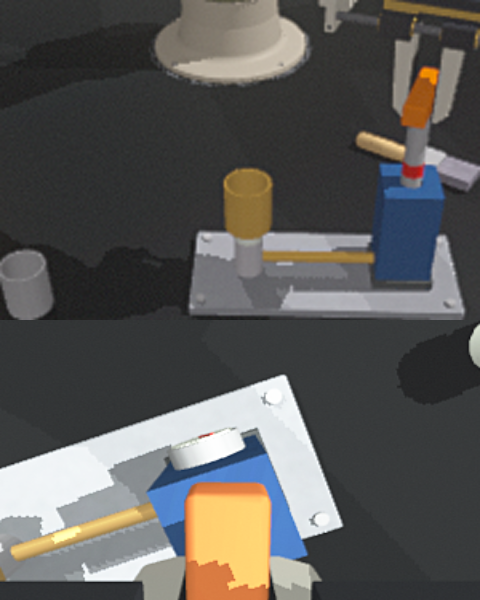

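The scene crop shows the red band fully out at about (413,172), with bare steel between it and the barrel mouth near y≈184 and no black showing. The cup still stands on its post. Drawn 52 mm and steady, so I'm handing in.

```bash
python3 -c "
from h import *
print(env.hand_in())"
```

```text
the job is handed in; nothing more can be done
None
```

The job is handed in: the brass cup stands upright on the post, centred to about 1 mm. The rod is held by its handle, drawn about 52 mm, with the red band fully out, no black showing, and the clock at about 14 s.

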